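# Take the pile on the capillary box apart and put each thing on its place

### The job

Somebody has piled the bench things on top of the ivory capillary box. Take the pile apart from the top, one thing at a time: lay the 9 V battery flat in the red tray, then stand the bench timer on the sloped grey metal stand, centred, square and resting against its bottom lip with its buttons at the lip side, then lay the black adaptor flat in the blue tray, and last lay the capillary box flat in the long green tray. Tip nothing over, and leave the vial where it stands.

Things in the scene. Friction and masses are not known exactly. Their poses are not given: they have to be found in the camera images.
- battery: 9 V block battery, dark blue with a tan end, 26 x 47 x 17 mm (x, y, z), lying flat on the timer's display: the top of the pile, its underside 68 mm above the worktop. Origin: centre of its underside (the block reaches from -21 to +23 mm in y); z up. Grip it across the 26 mm (its x). 45 g.
- timer: White bench timer on the adaptor (underside 52 mm above the worktop), 64 x 68 mm (x, y), 16 mm high, with three round buttons (13 mm across, 3 mm higher) in a row 17 mm from the centre towards its -x edge, and the display on the +x half. Origin: centre of its underside; z up. Grip it across the 68 mm (its y). 70 g.
- timer_foot (a point): Middle of the timer's lower -x edge (the edge next to the buttons), 32 mm from the timer's origin towards its -x, at the height of its underside. Axes as the timer's.
- adaptor: Black power adaptor, lying across the capillary box, under the timer (underside 22 mm above the worktop). Block 48 mm wide (y), 30 mm high, from x = -32 to +40 mm, with a small socket nub at its -x end to -39 mm. Origin: on its underside, 4 mm from the block's centre towards the nub; z up. Grip it across the 48 mm (its y). About 180 g.
- capillary_box: Ivory long box, 34 x 140 mm (x, y), 22 mm high, the bottom of the pile, standing on the worktop; its ends stick out on both sides. Its lid does not move. Origin: centre of its underside; z up. Grip it across the 34 mm (its x). About 90 g.
- red_tray: Shallow red tray, fixed, inside 104 x 74 mm (x, y), 3 mm floor, rim 4 mm thick with its top 7 mm above the worktop. Origin: centre of its underside. Place of the battery.
- blue_tray: Shallow blue tray, fixed, same sizes as the red one: inside 104 x 74 mm (x, y), 3 mm floor, rim top at 7 mm. Origin: centre of its underside. Place of the adaptor (its length along the tray's x).
- long_tray: Long shallow green tray, fixed, inside 56 x 164 mm (x, y), 3 mm floor, rim 4 mm thick, top at 7 mm. Origin: centre of its underside. Place of the capillary box.
- timer_stand: Sloped grey metal stand, fixed, 88 x 90 mm (x, y), 45 mm high. Its smooth face, 80 mm long, rises at 20 degrees (0.349 rad) from the lip at its -x edge towards +x; the lip stands 8 mm off the face. A timer laid on it slides down to the lip. The inner corner of face and lip, where the timer's button-side edge shall rest, runs along y at x = -38, z = +16 mm. Origin: centre of its underside; z up.
- vial: Small white sample vial with a black cap, 27 mm across, 56 mm tall, loose bystander. Origin: centre of its underside.

How it is judged:
By the outcome, as a careful person would: the job done as asked, in the order asked, and still so for the second after the job is handed in, with the robot touching nothing.
It also fails if it takes over 128 s, if anything falls off the work surface, if the arm or the gripper's body presses on something with over 40 N, if the wrist force passes 120 N, or if a joint passes its speed limit or range.

### The arm

A 6-joint arm with a two-finger parallel gripper is mounted at the origin on a cart in front of the work surface, level with it; the furniture and walls round the work are solid. World frame = base frame: x ahead of the robot, y to its left, z up, the work surface at z = 0. Lengths are in mm, angles in rad, forces in N, time in s.
With the tool pointing down it reaches from about 300 to 775 mm from the base axis. Payload 14.6 kg.
Tool frame: the origin (TCP) lies on the centre line of the jaws, within the pads' length; the fingertips stand 8 mm ahead of it and the grasp point (between the pads) lies 11 mm behind it; z points along the fingers, y is the line along which they close (so a half turn about z gives the same grasp; the last joint's range is limited). The gripper opens to 94 mm and grips with 3 to 60 N. Pads are 16 mm wide; open, the fingers measure 119 mm over their backs; the gripper's body (75 mm by 177 mm) begins 78 mm behind the grasp point.
Start: joints at [-1.322, 0.3, 1.521, -0, 1.321, -0.067], TCP at [170.81, -522.793, 184.246] pointing down, gripper open.
Joint ranges: [-3.03, 3.03], [-0.79, 2.21], [0.23, 2.52], [-1.04, 4.18], [0, 3.07], [-2.55, 2.55]. Speed limits (rad/s): [2.22, 2.22, 2.57, 3.14, 3.14, 3.14].

### API

Orientations are given as [roll, pitch, yaw] about the fixed x, y, z axes, in that order (R = Rz(yaw) Ry(pitch) Rx(roll)).
In Python, from cell import manip gives the robot as it stands.
- The arm moves only by the tool jog_arm, never from a script. Its argument "rows" is one flat list of numbers, 7 for each row, row after row: the shift along the world's x, y, z in cm, then the turn, a rotation vector about the world's x, y, z in rad, then the closure, from 0 (fully open) to 1 (shut). In form: [dx, dy, dz, rx, ry, rz, fingers, dx, dy, dz, rx, ry, rz, fingers, ...]. A call has 1 to 20 rows; each row shifts and turns the commanded pose from where the row before left it; what a row does not reach is not made up. A row lasts 1/12 s, in which the tool goes at most 41.7 mm and 7.16 degrees, less where a joint would pass 70% of its speed; a pose out of reach is approached as far as the arm can. A call with a gripper value outside its range is refused whole. The fingers move at their own pace and stop on an object; "newtons" is the grip in N (left out, the last holds). Time passes only in rows, so rows that do not move let the fingers close. It gives the time, the measured TCP pose, the force, the opening and the grip force at its end, in the units of the state.
- manip.read_state(): the state, without advancing time (a new reading comes with each control period).
- manip.camera(name): name is "scene" or "side" or "wrist"; returns (picture, depth): 420x560x3 uint8, blue, green, red; 420x560 float32, mm along the optical axis (not along the pixel's ray), 0 where there is no reading.
- manip.camera_model(name): a dict with "K" (3x3 intrinsics, pixels), "R" (3x3) and "t" (3): a world point X has camera coordinates R X + t. Camera axes: x right, y down, z forward; pixel columns grow to the right and rows downward; lengths in mm; the calibration is good to about 2 mm. A picture is of the moment at which its call begins: read the wrist's pose just before it. camera_model takes no time and is no camera call; for the wrist camera it gives the pose at the moment of the call.
- manip.sign_off(): hands the job in; it is judged then, once.
The state is a dict: "clock": time; "joints": joint angles; "qd": joint speeds; "effort": joint torques, N m; "eef_pos": TCP position; "eef_rot": TCP orientation; "wrist_force": force on the tool from outside, world axes, zero at the start; "moment": the same for the moment, N m; "finger_gap": finger opening in mm; "finger_force": force on a finger pad.
Only numpy, scipy, OpenCV 4.12 (cv2) and the standard library are available. Lean on these libraries where they do the work, as an engineer would, in place of code of your own. Each camera call takes 0.05 s, during which the arm holds its last target. There are 200 camera calls.

## Working session

There is one attempt and no reset: what is moved stays moved. The work goes in short steps, Python scripts to look and compute and a tool call to move; the robot and the scene stay as the last step left them, time stands still between calls to the robot, and variables do not carry over. Pictures are saved under pics/ and viewed, at most 16 in all, crops included, and the job is handed in when it is done.

Besides the shell and the picture viewer there is one more tool, called after "Emit:" as a command line: name --argument value ..., lists and objects as JSON in quotes. jog_arm: Moves the arm, as the interface text tells. Its arguments: {"type":"object","properties":{"rows":{"type":"array"},"newtons":{"type":"number"}},"required":["rows"]}

```bash
mkdir -p pics; ls; python3 - <<'E'
from cell import manip
import cv2, numpy as np
print(manip.read_state())
for n in ("scene","side"):
    p,d=manip.camera(n); cv2.imwrite(f"pics/{n}0.png",p); np.save(f"pics/{n}0.npy",d)
    m=manip.camera_model(n); print(n,m)
E
```

```text
pics
{'clock': 0.0, 'joints': array([-1.32160484e+00,  3.00479724e-01,  1.52160971e+00, -1.30928969e-06,
        1.32068837e+00, -6.65603541e-02]), 'qd': array([-0.00121952,  0.00063812,  0.00107571, -0.00233238, -0.00079982,
       -0.00038166]), 'effort': array([ 1.93064084e-04, -5.31810522e+01, -3.52739167e+01,  7.07167760e-02,
        2.44114827e-02, -9.92695573e-05]), 'eef_pos': array([ 170.73627859, -522.51523816,  183.66950398]), 'eef_rot': array([-3.14041004e+00, -7.75603458e-05,  3.15752120e-01]), 'wrist_force': array([-0.15752444,  0.51561826, -0.04007813]), 'moment': array([0.01408747, 0.00390337, 0.01289104]), 'finger_force': 0.0, 'finger_gap': 94.1373423559134}
scene {'K': array([[383.80748638,   0.        , 280.34893454],
       [  0.        , 383.80748638, 206.03465358],
       [  0.        ,   0.        ,   1.        ]]), 'R': array([[-0.65710986, -0.75350183,  0.02101481],
       [-0.52329322,  0.43592981, -0.73220858],
       [ 0.54255952, -0.49213839, -0.68075617]]), 't': array([407.32548928, 310.94516126, 724.53106682])}
side {'K': array([[379.70413457,   0.        , 279.8364651 ],
       [  0.        , 379.70413457, 208.75836741],
       [  0.        ,   0.        ,   1.        ]]), 'R': array([[ 0.98778086, -0.154808  ,  0.01798512],
       [-0.08871646, -0.65341192, -0.75178605],
       [ 0.12813419,  0.74100429, -0.6591618 ]]), 't': array([-523.36413726,  158.48993534,  828.86701732])}
```

View pics/scene0.png

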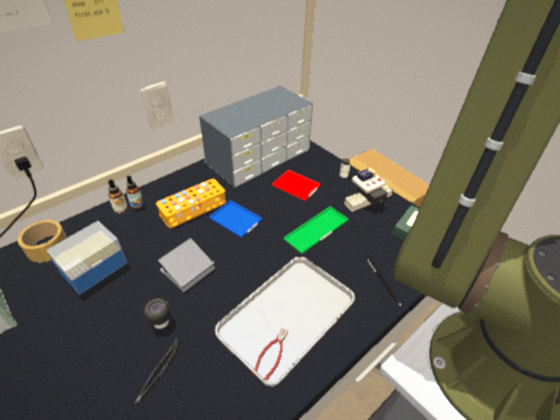

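View pics/side0.png

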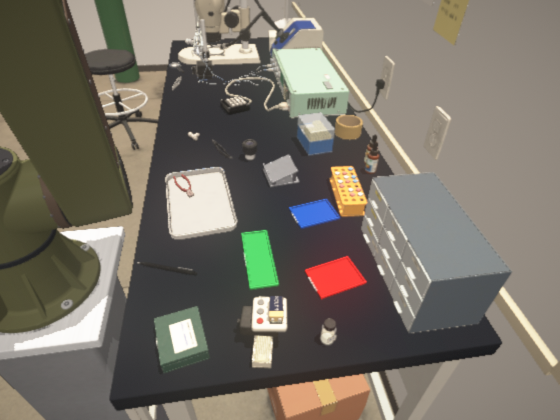

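The scene view shows the pile at about (365,190), with the red, blue and green trays at (296,184), (236,218) and (316,229), and the stand at (187,264). The side view has the pile at (268,316), the vial at (328,331), red at (335,277), green at (259,258), blue at (315,213) and the stand at (281,171).

```bash
cat > h.py <<'E'
from cell import manip
import cv2, numpy as np
def ray(m,uv,z):
    uv=np.atleast_2d(uv).astype(float); n=len(uv)
    d=np.c_[uv,np.ones(n)]@np.linalg.inv(m["K"]).T@m["R"]; c=-m["R"].T@m["t"]
    return c+d*((z-c[2])/d[:,2])[:,None]
def rect(m,mask,z,minarea=30):
    """largest blob -> min-area rectangle on the plane z: centre, sizes, angle (rad) of the long side"""
    cs,_=cv2.findContours(mask.astype(np.uint8),cv2.RETR_EXTERNAL,cv2.CHAIN_APPROX_NONE)
    c=max(cs,key=cv2.contourArea).reshape(-1,2)
    P=ray(m,c,z)[:,:2].astype(np.float32)
    (x,y),(w,h),a=cv2.minAreaRect(P)
    a=np.deg2rad(a)
    if h>w: w,h,a=h,w,a+np.pi/2
    a=(a+np.pi/2)%np.pi-np.pi/2
    return np.round([x,y,w,h],1),round(a,3),c.min(0),c.max(0)
def masks(p):
    h=cv2.cvtColor(p,cv2.COLOR_BGR2HSV); H,S,V=h[...,0],h[...,1],h[...,2]
    ok=(S>170)&(V>90)
    return dict(red=ok&((H<6)|(H>174)),blue=ok&(H>105)&(H<125),green=ok&(H>55)&(H<75))
def cloud(m,d):
    v,u=np.nonzero(d>0); z=d[v,u]
    C=(np.c_[u,v,np.ones(len(u))]@np.linalg.inv(m["K"]).T)*z[:,None]
    return (C-m["t"])@m["R"],u,v
E
python3 - <<'E'
from h import *
for n in ("scene","side"):
    p=cv2.imread(f"pics/{n}0.png"); m=manip.camera_model(n)
    for k,mm in masks(p).items(): print(n,k,*rect(m,mm,7))
m=manip.camera_model("side")
print(ray(m,[[268,314]],65),ray(m,[[281,171]],30),ray(m,[[328,331]],28),ray(m,[[262,351]],22))
print(manip.camera_model("wrist"))
E
```

```text
scene red [641.5 -77.2 117.5  92.9] 0.239 [272 170] [319 200]
scene blue [642.1 137.4 118.1  87.9] 0.2 [209 200] [261 237]
scene green [478.6   1.4 176.9  68.9] -1.542 [284 206] [347 253]
side red [641.2 -81.1 114.   85.5] 0.24 [305 256] [366 298]
side blue [638.7 132.6 103.2  82.1] 0.207 [290 201] [335 227]Traceback (most recent call last):
  File "<stdin>", line 4, in <module>
  File "h.py", line 10, in rect
    c=max(cs,key=cv2.contourArea).reshape(-1,2)
      ~~~^^^^^^^^^^^^^^^^^^^^^^^^
ValueError: max() iterable argument is empty
```

```bash
python3 - <<'E'
from h import *
m=manip.camera_model("side")
print(ray(m,[[268,314]],65),ray(m,[[281,171]],30),ray(m,[[328,331]],28),ray(m,[[262,351]],22))
w=manip.camera_model("wrist");print(w, -w["R"].T@w["t"])
E
```

```text
[[ 475.93961689 -194.88049963   65.        ]] [[579.31720359 297.34831123  30.        ]] [[ 586.65476644 -223.89674011   28.        ]] [[ 458.45251616 -242.53308093   22.        ]]
{'K': array([[296.51193426,   0.        , 283.25562633],
       [  0.        , 296.51193426, 210.97531835],
       [  0.        ,   0.        ,   1.        ]]), 'R': array([[ 3.11044113e-01, -9.50395109e-01, -8.34337666e-04],
       [-9.25192604e-01, -3.02996465e-01,  2.28498989e-01],
       [-2.17417123e-01, -7.03013423e-02, -9.73543792e-01]]), 't': array([-550.4220585 ,  -23.43291906,  390.01711234])} [ 234.32197596 -502.79979756  384.59389914]
```

Emit:
jog_arm --rows '[2.18,2.34,0.2,0,0,0,0,2.18,2.34,0.2,0,0,0,0,2.18,2.34,0.2,0,0,0,0,2.18,2.34,0.2,0,0,0,0,2.18,2.34,0.2,0,0,0,0,2.18,2.34,0.2,0,0,0,0,2.18,2.34,0.2,0,0,0,0,2.18,2.34,0.2,0,0,0,0,2.18,2.34,0.2,0,0,0,0,2.18,2.34,0.2,0,0,0,0,2.18,2.34,0.2,0,0,0,0,2.18,2.34,0.2,0,0,0,0,2.18,2.34,0.2,0,0,0,0,2.18,2.34,0.2,0,0,0,0,0,0,0,0,0,0,0,0,0,0,0,0,0,0,0,0,0,0,0,0,0]'

```text
clock: 1.52
eef_pos: [475.6, -195.4, 211.9]
eef_rot: [-3.141, 0.001, 0.316]
wrist_force: [0.3, -1.4, -0.4]
finger_gap: 94.3
finger_force: 0.0
```

```bash
cat >> h.py <<'E'
def snap(tag,n="wrist"):
    m=manip.camera_model(n); p,d=manip.camera(n); cv2.imwrite(f"pics/{tag}.png",p); np.savez(f"pics/{tag}.npz",d=d,**m)
    return p,d,m
def load(tag):
    z=np.load(f"pics/{tag}.npz"); return cv2.imread(f"pics/{tag}.png"),z["d"],dict(K=z["K"],R=z["R"],t=z["t"])
def st():
    s=manip.read_state(); print(s["clock"],s["eef_pos"].round(1),s["eef_rot"].round(4),"J",s["joints"].round(3),"gap",s["finger_gap"].round(1),"ff",s["finger_force"],"wf",s["wrist_force"].round(1))
E
python3 - <<'E'
from h import *
st(); snap("w1")
E
```

```text
Traceback (most recent call last):
  File "h.py", line 31, in st
    s=manip.read_state(); print(s["clock"],s["eef_pos"].round(1),s["eef_rot"].round(4),"J",s["joints"].round(3),"gap",s["finger_gap"].round(1),"ff",s["finger_force"],"wf",s["wrist_force"].round(1))
                                                                                                                      ^^^^^^^^^^^^^^^^^^^^^
AttributeError: 'float' object has no attribute 'round'
```

```bash
sed -i 's/s\["finger_gap"\].round(1)/round(s["finger_gap"],1)/' h.py; python3 - <<'E'
from h import *
st(); snap("w1")
E
```

```text
1.5167 [ 475.6 -195.4  211.9] [-3.1412e+00  6.0000e-04  3.1610e-01] J [-0.461  0.199  1.582 -0.     1.362  0.794] gap 94.3 ff 0.0 wf [ 0.3 -1.4 -0.4]
```

View pics/w1.png

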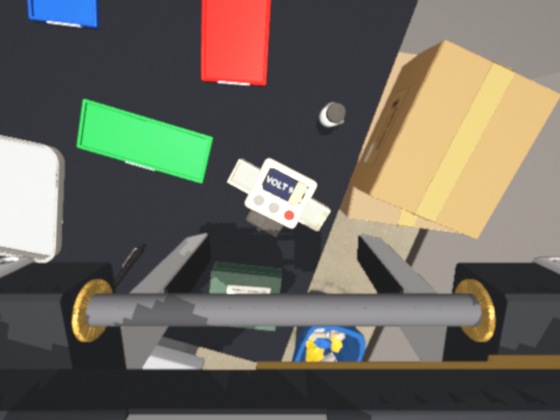

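The pile is at (282,193): the timer with battery on it ("VOLT" label, tan end to the right at (297,190)), the buttons along its lower edge at (257,200)–(288,214), and the ivory box ends at (243,175) and (312,213). The vial is at (332,115), and the adaptor's dark nub at (262,222).

```bash
python3 - <<'E'
from h import *
p,d,m=load("w1")
X,u,v=cloud(m,d)
roi=(u>190)&(u<360)&(v>90)&(v<240)
X,u,v=X[roi],u[roi],v[roi]
for nm,a,b in (("batt",78,92),("timer",62,76),("adapt",44,59),("box",15,30),("vialtop",50,62)):
    s=(X[:,2]>a)&(X[:,2]<b)
    if nm=="vialtop": s&=(v<140)&(u>310)
    else: s&=~((v<140)&(u>310))
    Q=X[s]; r=cv2.minAreaRect(Q[:,:2].astype(np.float32)); print(nm,s.sum(),np.median(Q,0).round(1),np.round(r[0],1),np.round(r[1],1),round(r[2],1))
crop=p[130:250,200:350]; cv2.imwrite("pics/w1c.png",cv2.resize(crop,None,fx=5,fy=5,interpolation=cv2.INTER_CUBIC))
E
```

```text
batt 948 [ 493.4 -192.    85.4] [ 492.6 -193.1] [46.5 26. ] 81.2
timer 2041 [ 472.3 -188.2   68.2] [ 480.7 -191.1] [68.  63.9] 81.8
adapt 534 [ 437.5 -183.6   52.1] [ 469.5 -191.1] [52.2 86.9] 79.8
box 1194 [ 471.  -154.4   21.1] [ 460.2 -190.7] [139.8  54.9] 78.7
vialtop 314 [ 589.  -222.3   55.6] [ 589.1 -222.5] [21.6 21.5] 82.0
```

View pics/w1c.png

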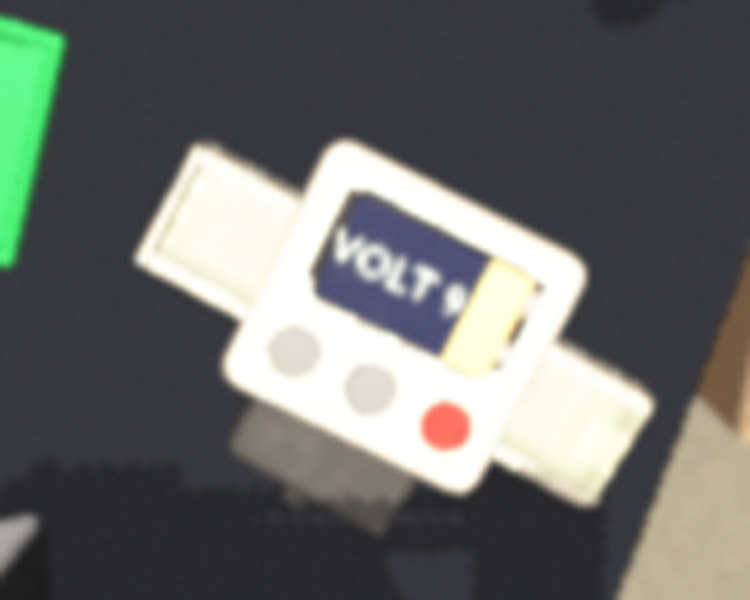

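Depth gives clean rectangles: battery centre (492.6,-193.1), y axis at 81.2°; timer centre (480.7,-191.1), 81.8°, buttons on the world -x side.

Emit:
jog_arm --rows '[0.17,0.02,-0.7,0,0,0.11,0.5,0.17,0.02,-0.7,0,0,0.11,0.5,0.17,0.02,-0.7,0,0,0.11,0.5,0.17,0.02,-0.7,0,0,0.11,0.5,0.17,0.02,-0.7,0,0,0.11,0.5,0.17,0.02,-0.7,0,0,0.11,0.5,0.17,0.02,-0.7,0,0,0.11,0.5,0.17,0.02,-0.7,0,0,0.11,0.5,0.17,0.02,-0.7,0,0,0.11,0.5,0.17,0.02,-0.7,0,0,0.11,0.5,0,0,0,0,0,0,0.5,0,0,0,0,0,0,0.5]' --newtons 12

```text
clock: 2.57
eef_pos: [492.4, -193.9, 142.2]
eef_rot: [-3.141, -0.0, 1.411]
wrist_force: [0.3, 0.2, -0.5]
finger_gap: 46.8
finger_force: 0.0
```

```bash
python3 - <<'E'
from h import *
st()
p,d,m=snap("w2")
X,u,v=cloud(m,d)
roi=(np.hypot(X[:,0]-480,X[:,1]+191)<90)&(X[:,2]<92)
X,u,v=X[roi],u[roi],v[roi]
for nm,a,b in (("batt",78,92),("timer",62,76)):
    s=(X[:,2]>a)&(X[:,2]<b)
    Q=X[s]; r=cv2.minAreaRect(Q[:,:2].astype(np.float32)); print(nm,s.sum(),np.median(Q,0).round(1),np.round(r[0],1),np.round(r[1],1),round(r[2],1))
for k,mm in masks(p).items():
    try: print(k,*rect(m,mm,7))
    except ValueError: pass
p,d,m=load("w1"); print("w1 green",*rect(m,masks(p)["green"],7)); print("w1 red",*rect(m,masks(p)["red"],7))
E
```

```text
2.5667 [ 492.4 -193.9  142.2] [-3.1410e+00 -1.0000e-04  1.4111e+00] J [-0.444  0.293  1.632 -0.     1.218 -0.285] gap 46.8 ff 0.0 wf [ 0.3  0.2 -0.5]
batt 1438 [ 492.8 -190.1   85.4] [ 492.2 -192.6] [47.  25.9] 81.4
timer 2980 [ 471.5 -182.3   68.2] [ 480. -190.] [67.7 64. ] 81.7
red [642.8 -78.5 114.   83. ] 0.242 [343   7] [469 129]
blue [ 191.  -328.1   28.6   17.4] 1.446 [ 60 327] [ 77 346]
green [510.6 -13.7  45.5   4.2] -1.529 [265   0] [276  49]
w1 green [480.2  12.5 147.   63.6] -1.542 [ 77 100] [185 175]
w1 red [634.7 -80.7  96.6  83.5] 0.245 [201   0] [270  85]
```

Emit:
jog_arm --rows '[0,0.1,-2,0,0,0.01,0.5,0,0,-2,0,0,0,0.5,0,0,-1.5,0,0,0,0.5,0,0,-0.57,0,0,0,0.5,0,0,0,0,0,0,0.5,0,0,0,0,0,0,0.9,0,0,0,0,0,0,0.9,0,0,0,0,0,0,0.9,0,0,0,0,0,0,0.9]' --newtons 12

```text
clock: 3.37
eef_pos: [493.3, -192.4, 82.3]
eef_rot: [3.14, 0.0, 1.425]
wrist_force: [-0.4, -0.2, -0.0]
finger_gap: 23.5
finger_force: 0.0
```

Emit:
jog_arm --rows '[0,0,0,0,0,0,1,0,0,0,0,0,0,1]'

```text
clock: 3.53
eef_pos: [493.1, -192.2, 81.8]
eef_rot: [3.141, 0.0, 1.426]
wrist_force: [-0.5, 0.3, -0.8]
finger_gap: 10.4
finger_force: 0.0
```

```bash
python3 - <<'E'
from h import *
st(); snap("w3")
E
```

```text
3.5333 [ 493.1 -192.2   81.8] [3.1412e+00 1.0000e-04 1.4258e+00] J [-0.441  0.363  1.691 -0.     1.087 -0.296] gap 10.4 ff 0.0 wf [-0.5  0.3 -0.8]
```

View pics/w3.png

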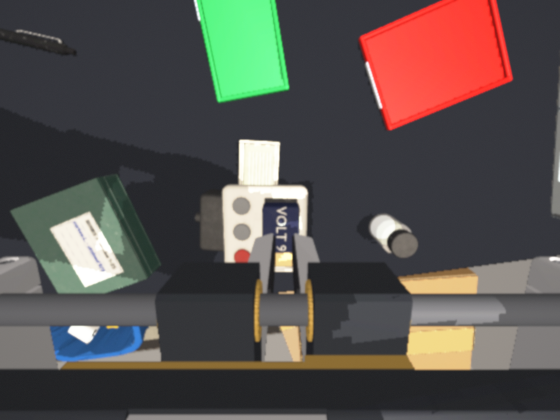

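```bash
python3 - <<'E'
from h import *
p,d,m=load("w3")
for z in (74,82,93):
    c=m["R"]@np.array([493.1,-192.2,z])+m["t"]; q=m["K"]@c; print(z,(q[:2]/q[2]).round(1),c[2].round(1))
X,u,v=cloud(m,d); I=np.full(d.shape+(3,),np.nan); I[v,u]=X
for r,c in ((212,280),(225,280),(232,265),(240,258),(245,265),(255,265),(240,305),(245,300),(255,300),(250,284),(262,284),(275,284)): print((r,c),I[r,c].round(1),p[r,c])
cv2.imwrite("pics/w3c.png",cv2.resize(p[170:310,200:360],None,fx=4,fy=4,interpolation=cv2.INTER_CUBIC))
E
```

```text
74 [281.9 232.7] 218.1
82 [281.8 236.1] 210.3
93 [281.8 241.2] 199.6
(212, 280) [ 494.6 -173.6   86.3] [171 181 191]
(225, 280) [ 493.2 -183.    85.1] [221 228 226]
(232, 265) [ 482.2 -186.4   85.4] [81 59 57]
(240, 258) [ 480.9 -180.8  118.2] [145 147 151]
(245, 265) [ 485.4 -181.7  126.3] [145 147 151]
(255, 265) [ 486.3 -181.5  141.9] [144 146 151]
(240, 305) [ 508.  -184.8  118.3] [148 149 154]
(245, 300) [ 504.6 -184.3  126.9] [146 148 153]
(255, 300) [ 503.8 -184.   142.1] [145 147 151]
(250, 284) [ 493.3 -201.3   85.8] [152 158 167]
(262, 284) [ 492.  -210.8   84.6] [149 222 245]
(275, 284) [ 4.850e+02 -2.607e+02 -2.000e-01] [62 56 55]
```

View pics/w3c.png

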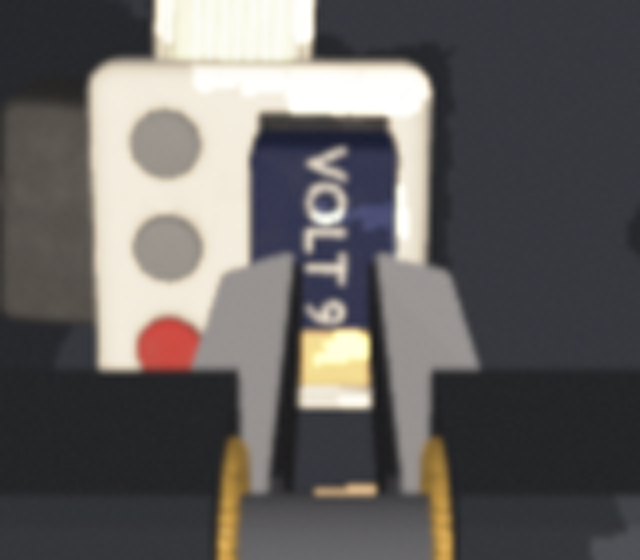

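```bash
python3 - <<'E'
from h import *
T={"w1":(475.6,-195.4,211.9,.316),"w2":(492.4,-193.9,142.2,1.411),"w3":(493.1,-192.2,81.8,1.4258)}
for t,(x,y,z,yaw) in T.items():
    p,d,m=load(t); X,u,v=cloud(m,d)
    c,s=np.cos(yaw),np.sin(yaw); R=np.array([[c,s,0],[s,-c,0],[0,0,-1]])
    L=(X-[x,y,z])@R   # tool coords (columns are tool axes)
    k=(abs(L[:,0])<30)&(abs(L[:,1])<70)&(L[:,2]>-110)&(X[:,2]>z-60)&(X[:,2]>90)
    L=L[k]; print(t,k.sum())
    for side in (1,-1):
        Q=L[L[:,1]*side>0]
        if len(Q)==0: continue
        for a in range(-100,20,10):
            q=Q[(Q[:,2]>=a)&(Q[:,2]<a+10)]
            if len(q): print(side,a,len(q),q.min(0).round(1),q.max(0).round(1))
E
```

```text
w1 6068
1 -100 385 [  -8.8   47.4 -100. ] [ 11.4  60.1 -90. ]
1 -90 450 [  1.4  47.2 -90. ] [ 11.2  60.3 -80. ]
1 -80 434 [ -4.1  47.3 -80. ] [ 11.2  59.7 -70. ]
1 -70 416 [ -7.2  47.5 -70. ] [ 11.2  60.1 -60. ]
1 -60 344 [ -7.   47.5 -60. ] [ 11.   60.1 -50. ]
1 -50 296 [ -6.9  47.6 -50. ] [ 11.   59.9 -40. ]
1 -40 239 [ -7.1  47.6 -40. ] [ 11.1  59.3 -30. ]
1 -30 146 [ -6.8  47.6 -29.8] [ 11.   59.4 -21.2]
-1 -100 385 [ -9.2 -58.5 -99.9] [ 11.1 -45.5 -90. ]
-1 -90 451 [  1.3 -58.5 -90. ] [ 11.3 -45.2 -80.1]
-1 -80 428 [ -4.  -58.7 -80. ] [ 11.2 -45.5 -70. ]
-1 -70 417 [ -7.2 -57.8 -70. ] [ 11.1 -45.4 -60. ]
-1 -60 351 [ -7.3 -58.1 -60. ] [ 11.  -45.6 -50. ]
-1 -50 288 [ -6.9 -58.5 -49.9] [ 11.1 -45.5 -40. ]
-1 -40 245 [ -7.3 -57.5 -40. ] [ 10.9 -45.4 -30. ]
-1 -30 139 [ -7.1 -55.2 -29.9] [ 10.9 -45.7 -21.1]
w2 4453
1 -100 310 [ -9.9  24.5 -99.9] [ 10.2  36.3 -90. ]
1 -90 373 [  0.1  24.4 -90. ] [ 10.   36.9 -80. ]
1 -80 328 [ -4.8  24.5 -79.9] [ 10.   37.1 -70. ]
1 -70 311 [ -8.2  24.4 -70. ] [ 10.   36.9 -60. ]
1 -60 259 [ -7.8  24.4 -60. ] [ 10.   36.5 -50. ]
1 -50 200 [ -7.8  24
[... 653 characters left out ...]
 138 [ -0.7   6.2 -79.9] [ 10.   12.1 -70.1]
1 -70 205 [ -7.2   6.2 -70. ] [  9.9  18.4 -60.1]
1 -60 174 [ -7.7   6.3 -60. ] [ 10.   18.3 -50. ]
1 -50 153 [ -6.8   6.3 -50. ] [ 10.   18.5 -40. ]
1 -40 128 [ -7.7   6.3 -40. ] [  9.9  18.3 -30. ]
1 -30 65 [ -3.1   6.3 -29.9] [  9.8  17.8 -21.6]
-1 -100 71 [-10.4  -7.3 -99.9] [ 10.2  -4.4 -90. ]
-1 -90 130 [  4.6  -9.3 -89.8] [ 10.   -4.1 -80.1]
-1 -80 137 [ -0.9 -10.  -79.8] [  9.8  -4.1 -70.3]
-1 -70 208 [ -7.2 -16.1 -70. ] [ 10.   -4.1 -60.1]
-1 -60 170 [ -7.9 -16.1 -60. ] [  9.9  -4.1 -50.1]
-1 -50 165 [ -7.  -16.2 -49.9] [  9.8  -4.1 -40. ]
-1 -40 123 [ -8.  -16.2 -39.9] [  9.9  -4.  -30.1]
-1 -30 63 [ -4.  -13.8 -30. ] [  9.8  -4.  -21.2]
```

The fingers shut above the battery. By depth, the tips lie 21 mm behind the reported TCP (three views agree, all gaps), not 8 mm ahead as told, so I use tip z = TCP z + 21 from here. Nothing was touched; I reopen and go down.

Emit:
jog_arm --rows '[-0.15,0,0,0,0,0,0.5,0,0,0,0,0,0,0.5,0,0,0,0,0,0,0.5,0,0,0,0,0,0,0.5,0,0,0,0,0,0,0.5,0,0,-1,0,0,0,0.5,0,0,-1,0,0,0,0.5,0,0,-0.9,0,0,0,0.5,0,0,0,0,0,0,0.5,0,0,0,0,0,0,0.9,0,0,0,0,0,0,0.9,0,0,0,0,0,0,0.9,0,0,0,0,0,0,0.9,0,0,0,0,0,0,0.9]' --newtons 12

```text
clock: 4.75
eef_pos: [491.5, -192.2, 52.6]
eef_rot: [3.141, 0.0, 1.426]
wrist_force: [0.8, -0.9, 0.2]
finger_gap: 25.6
finger_force: 12.0
```

```bash
python3 - <<'E'
from h import *
m=manip.camera_model("side"); d=np.load("pics/side0.npy"); X,u,v=cloud(m,d)
m2=manip.camera_model("scene"); X2,_,_=cloud(m2,np.load("pics/scene0.npy")); 
for Y in (X,X2):
  for y0 in range(-250,400,50):
    s=(Y[:,1]>y0)&(Y[:,1]<y0+50)&(Y[:,2]>70)&(Y[:,2]<260)&(Y[:,0]>480)&(Y[:,0]<1000)
    print(y0, s.sum(), np.percentile(Y[s,0],2).round() if s.sum()>20 else None, end="; ")
  print()
# stand
s=(abs(X[:,0]-579)<90)&(abs(X[:,1]-297)<90)&(X[:,2]>10)&(X[:,2]<60); r=cv2.minAreaRect(X[s][:,:2].astype(np.float32)); print(r, s.sum())
E
```

```text
-250 6536 746.0; -200 4003 491.0; -150 3247 747.0; -100 2836 743.0; -50 2446 747.0; 0 2139 745.0; 50 1091 747.0; 100 793 931.0; 150 658 922.0; 200 743 922.0; 250 690 920.0; 300 700 851.0; 350 567 920.0; 
-250 980 498.0; -200 1324 485.0; -150 1314 746.0; -100 1399 742.0; -50 1489 746.0; 0 1649 745.0; 50 2141 748.0; 100 1075 922.0; 150 1218 922.0; 200 1297 922.0; 250 1395 921.0; 300 1628 852.0; 350 1676 867.0; 
((577.3640747070312, 316.75390625), (82.35420227050781, 94.83502197265625), 6.792993545532227) 593
```

Emit:
jog_arm --rows '[0,0,1,0,0,0,0.9,0,0,2,0,0,0,0.9,0,0,2,0,0,0,0.9,0,0,1,0,0,0,0.9]'

```text
clock: 5.08
eef_pos: [492.3, -192.5, 115.5]
eef_rot: [3.139, 0.001, 1.426]
wrist_force: [1.1, -0.5, -0.0]
finger_gap: 26.0
finger_force: 12.0
```

Emit:
jog_arm --rows '[1.6,1.35,0,0,0,0.048,0.9,1.6,1.35,0,0,0,0.048,0.9,1.6,1.35,0,0,0,0.048,0.9,1.6,1.35,0,0,0,0.048,0.9,1.6,1.35,0,0,0,0.048,0.9,1.6,1.35,0,0,0,0.048,0.9,1.6,1.35,0,0,0,0.048,0.9,1.6,1.35,0,0,0,0.048,0.9,0,0,0,0,0,0,0.9,0,0,-3,0,0,0,0.9,0,0,-3,0,0,0,0.9,0,0,-3,0,0,0,0.9,0,0,-1.5,0,0,0,0.9,0,0,-1,0,0,0,0.9,0,0,0,0,0,0,0.9]'

```text
clock: 6.33
eef_pos: [618.4, -84.3, -4.2]
eef_rot: [-3.139, -0.001, 1.809]
wrist_force: [-1.0, -0.3, -0.8]
finger_gap: 25.8
finger_force: 12.0
```

```bash
python3 - <<'E'
from h import *
st(); p,d,m=snap("w4")
print(*rect(m,masks(p)["red"],7))
E
```

```text
6.3333 [618.4 -84.3  -4.2] [-3.1389e+00 -1.2000e-03  1.8091e+00] J [-0.194  0.667  1.449 -0.     1.029 -0.432] gap 25.8 ff 11.999176293611526 wf [-1.  -0.3 -0.8]
[640.1 -65.4 112.3  56.9] 0.239 [235 179] [408 262]
```

View pics/w4.png

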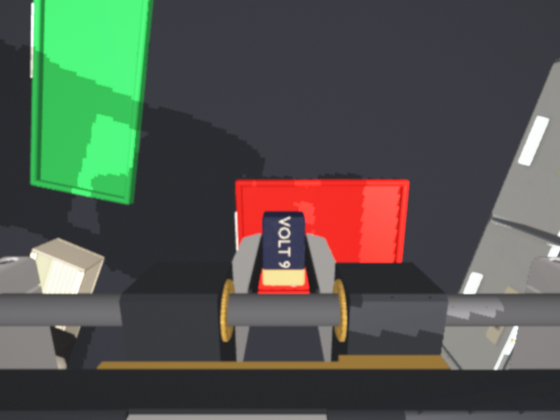

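The battery hangs over the red tray at (284,245), square with it. Lower, release, and go back over the pile.

Emit:
jog_arm --rows '[0.3,0.1,-0.4,0,0,0,0.9,0,0,-0.4,0,0,0,0.9,0,0,0,0,0,0,0.9,0,0,0,0,0,0,0.5,0,0,0,0,0,0,0.5,0,0,0,0,0,0,0.5,0,0,0,0,0,0,0.5,0,0,1,0,0,0,0.5,0,0,3,0,0,0,0.5,0,0,4,0,0,0,0.3,0,0,4,0,0,0,0]'

```text
clock: 7.3
eef_pos: [621.9, -83.1, 111.3]
eef_rot: [-3.141, -0.0, 1.81]
wrist_force: [-0.2, 0.3, 1.1]
finger_gap: 57.0
finger_force: 0.0
```

Emit:
jog_arm --rows '[-0.9,-0.67,0,0,0,-0.122,0,-0.9,-0.67,0,0,0,-0.122,0,-0.9,-0.67,0,0,0,-0.122,0,-0.9,-0.67,0,0,0,-0.122,0,-0.9,-0.67,0,0,0,-0.122,0,-0.9,-0.67,0,0,0,-0.122,0,-0.9,-0.67,0,0,0,-0.122,0,-0.9,-0.67,0,0,0,-0.122,0,-0.9,-0.67,0,0,0,-0.122,0,-0.9,-0.67,0,0,0,-0.122,0,-0.9,-0.67,0,0,0,-0.122,0,-0.9,-0.67,0,0,0,-0.122,0,-0.9,-0.67,0,0,0,-0.122,0,-0.9,-0.67,0,0,0,-0.122,0,-0.9,-0.67,0,0,0,-0.122,0,-0.9,-0.67,0,0,0,-0.122,0,0,0,0,0,0,0,0,0,0,0,0,0,0,0]'

```text
clock: 8.8
eef_pos: [478.7, -190.6, 110.3]
eef_rot: [3.141, -0.001, -0.139]
wrist_force: [0.7, -0.1, 0.5]
finger_gap: 94.0
finger_force: 0.0
```

```bash
cat >> h.py <<'E'
def layer(X,a,b,c,r):
    s=(X[:,2]>a)&(X[:,2]<b)&(np.hypot(X[:,0]-c[0],X[:,1]-c[1])<r); Q=X[s]
    (x,y),(w,h),an=cv2.minAreaRect(Q[:,:2].astype(np.float32)); return s.sum(),np.round([x,y,w,h,an],1),np.median(Q[:,2]).round(1)
def fingers(m,d):
    s=manip.read_state(); X,_,_=cloud(m,d)
    from scipy.spatial.transform import Rotation as Ro
    L=(X-s["eef_pos"])@Ro.from_euler("xyz",s["eef_rot"]).as_matrix()
    L=L[(abs(L[:,0])<13)&(abs(L[:,1])<62)&(L[:,2]>-60)&(L[:,2]<-15)]
    for e in (1,-1):
        q=L[L[:,1]*e>0]
        if len(q): print("finger",e,q.min(0).round(1),q.max(0).round(1))
E
python3 - <<'E'
from h import *
st(); p,d,m=snap("w5"); X,u,v=cloud(m,d); fingers(m,d)
print(layer(X,62,76,(480,-190),55),layer(X,45,57,(465,-190),70),layer(X,15,28,(480,-190),85))
print(layer(X,12,30,(622,-83),50))
E
```

```text
8.8 [ 478.7 -190.6  110.3] [ 3.1414e+00 -1.0000e-03 -1.3930e-01] J [-0.45   0.298  1.705  0.     1.138  1.26 ] gap 94.0 ff 0.0 wf [ 0.7 -0.1  0.5]
finger 1 [ -7.6  47.4 -60. ] [ 11.1  59.9 -20.3]
finger -1 [ -7.6 -58.3 -60. ] [ 11.1 -45.6 -21.5]
(np.int64(5638), array([ 480.5, -191.2,   67.9,   63.7,   81.5]), np.float64(68.5)) (np.int64(805), array([ 466.1, -193.3,   48.1,   84.3,   72. ]), np.float64(52.1)) (np.int64(1994), array([ 470. , -193. ,  140.2,   34.3,   78.6]), np.float64(21.1))
(np.int64(1706), array([623.7, -84.6,  26.5,  47.3,  14. ]), np.float64(20.4))
```

Emit:
jog_arm --rows '[0,0.05,-2,0,0,-0.009,0,0,0,-2,0,0,0,0,0,0,-2,0,0,0,0,0,0,-1.2,0,0,0,0,0,0,-0.45,0,0,0,0,0,0,0,0,0,0,0,0,0,0,0,0,0,0.5,0,0,0,0,0,0,0.5,0,0,0,0,0,0,0.5,0,0,0,0,0,0,0.5,0,0,0,0,0,0,0.5]' --newtons 20

```text
clock: 9.77
eef_pos: [478.8, -190.1, 33.6]
eef_rot: [3.141, -0.001, -0.151]
wrist_force: [-0.1, -0.1, 2.4]
finger_gap: 67.0
finger_force: 20.0
```

Emit:
jog_arm --rows '[0,0,0.5,0,0,0,0.5,0,0,1,0,0,0,0.5,0,0,2,0,0,0,0.5,0,0,3,0,0,0,0.5,0,1.5,3,0,0,0,0.5,-0.2,3,2,0,0,0,0.5,-0.2,3.3,0,0,0,0,0.5,-0.2,3.3,0,0,0,0,0.5,-0.2,3.3,0,0,0,0,0.5,-0.2,3.3,0,0,0,0,0.5,-0.2,3.3,0,0,0,0,0.5,-0.2,3.3,0,0,0,0,0.5,-0.2,3.3,0,0,0,0,0.5,-0.2,3.3,0,0,0,0,0.5,-0.2,3.3,0,0,0,0,0.5,-0.2,3.3,0,0,0,0,0.5,-0.2,3.3,0,0,0,0,0.5,-0.2,3.3,0,0,0,0,0.5,-0.2,3,0,0,0,0,0.5,-0.2,1.5,0,0,0,0,0.5]'

```text
clock: 11.43
eef_pos: [447.9, 299.0, 149.0]
eef_rot: [-3.141, -0.0, -0.149]
wrist_force: [0.4, -0.7, -0.5]
finger_gap: 66.7
finger_force: 20.0
```

Emit:
jog_arm --rows '[0,0,0,0,0,0,0.5,0,0,0,0,0,0,0.5]'

```text
clock: 11.6
eef_pos: [448.3, 296.3, 148.5]
eef_rot: [3.142, -0.0, -0.15]
wrist_force: [-0.2, -0.6, -0.5]
finger_gap: 67.1
finger_force: 20.0
```

```bash
python3 - <<'E'
from h import *
st(); p,d,m=snap("w6")
E
```

```text
11.6 [448.3 296.3 148.5] [ 3.1416e+00 -1.0000e-04 -1.4980e-01] J [ 0.516  0.304  1.602 -0.     1.236  2.237] gap 67.1 ff 19.991317559033632 wf [-0.2 -0.6 -0.5]
```

View pics/w6.png

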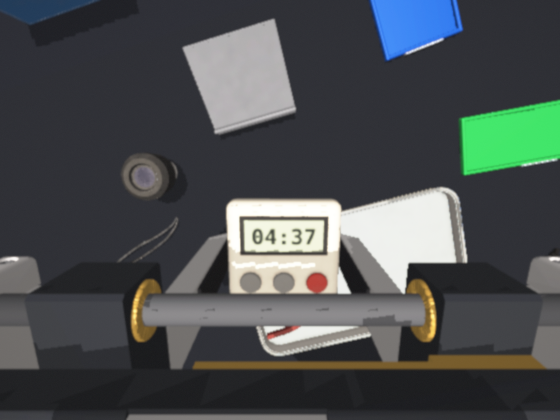

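The timer is held level at (284,245), buttons at the robot side. The stand is at (240,78), with its lip along (218,132)–(295,110), also on the robot side.

```bash
python3 - <<'E'
from h import *
p,d,m=load("w6"); X,u,v=cloud(m,d)
k=(np.hypot(X[:,0]-577,X[:,1]-312)<75)&(X[:,2]>8)&(X[:,2]<60); X,u,v=X[k],u[k],v[k]
r=cv2.minAreaRect(X[:,:2].astype(np.float32)); print("rect",np.round(r[0],1),np.round(r[1],1),r[2])
c=np.median(X,0); s=np.hypot(*(X-c)[:,:2].T)<30; P=X[s]; c=P.mean(0)
n=np.linalg.svd(P-c)[2][2]; n*=np.sign(n[2]); print("n",n,"slope deg",np.degrees(np.arccos(n[2])),"up dir yaw",np.arctan2(-n[1],-n[0]),"res",((P-c)@n).std())
h=(X-c)@n; yaw=np.arctan2(-n[1],-n[0])
for y in (yaw,np.deg2rad(r[2]),np.deg2rad(r[2]-90)):
    ex=np.array([np.cos(y),np.sin(y)]); ey=np.array([-ex[1],ex[0]])
    f=abs(h)<2.0; L=h>4
    a,b=(X-c)[:,:2]@ex,(X-c)[:,:2]@ey
    print("y",y,"face x",a[f].min(),a[f].max(),"y",b[f].min(),b[f].max(),"lip x",a[L].min(),a[L].max(),"y",b[L].min(),b[L].max(),L.sum(),"hmax",h.max())
print(c)
# lip direction by a line fit
pl=X[h>4]; (vx,vy,x0,y0)=cv2.fitLine(pl[:,:2].astype(np.float32),cv2.DIST_HUBER,0,.01,.01).ravel(); print("lip dir",np.arctan2(vy,vx),x0,y0, pl[:,2].max())
ts=(np.hypot(*(cloud(m,d)[0]-[450,296,0])[:,:2].T)<60); T=cloud(m,d)[0][ts]
T=T[(T[:,2]>178)&(T[:,2]<192)];print(np.median(T,0))
q=T; A=cv2.minAreaRect(q[:,:2].astype(np.float32)); print(A)
fingers(m,d)
E
```

```text
rect [580.  317.4] [82.7 90. ] 7.0172014236450195
n [-0.34087512 -0.04161061  0.93918726] slope deg 20.08448772429049 up dir yaw 0.1214689820823714 res 0.7608337081012593
y 0.1214689820823714 face x -41.44121476575335 34.912250151910285 y -43.96666777532631 46.05203500311551 lip x -46.72772008947172 -41.86225548558949 y -43.48366803943631 45.17971961055557 373 hmax 9.67778719014939
y 0.12247326911823907 face x -41.42439617539846 34.9568218131525 y -43.986355758686074 46.04927274725176 lip x -46.713071924520555 -41.876844111957695 y -43.43955263202278 45.22542264379083 373 hmax 9.67778719014939
y -1.4483230576766575 face x -46.04927274725176 43.98635575868608 y -41.42439617539846 34.95682181315251 lip x -45.22542264379083 43.439552632022775 y -46.713071924520555 -41.876844111957695 373 hmax 9.67778719014939
[585.42737411 317.04007028  31.19260781]
lip dir -1.4478322 541.07385 311.95322 25.420387454384823
[454.86805695 294.65363697 183.47183296]
((452.4506530761719, 295.06463623046875), (90.32660675048828, 58.43672180175781), 81.36946868896484)
finger 1 [-13.    0.2 -60. ] [ 13.   45.2 -21.8]
finger -1 [-13.  -45.7 -59.9] [ 13.   -0.3 -22.1]
```

```bash
cat > tgt.py <<'E'
from h import *
from scipy.spatial.transform import Rotation as Ro
def tgt(corner,yaw,off,ux,un,sl=np.deg2rad(20)):
    """TCP pose for the timer foot ux up the face from the corner, un above it"""
    c,s=np.cos(yaw),np.sin(yaw); ex=np.array([np.cos(sl)*c,np.cos(sl)*s,np.sin(sl)]); n=np.array([-np.sin(sl)*c,-np.sin(sl)*s,np.cos(sl)])
    R=np.c_[ex,np.cross(-n,ex),-n]; return corner+(32+ux)*ex+un*n-R@off, Ro.from_matrix(R)
def go(P,R):
    s=manip.read_state(); return (P-s["eef_pos"])/10,(R*Ro.from_euler("xyz",s["eef_rot"]).inv()).as_rotvec()
E
python3 - <<'E'
from tgt import *
for ux,un in ((1.5,60),(1.5,1)):
    P,R=tgt(np.array([545.0,313.07,16.2]),.1225,np.array([1.85,.83,-18.4]),ux,un); print(P.round(1),*[g.round(3) for g in go(P,R)])
E
```

```text
[560.3 315.8  66.1] [11.18   2.018 -8.238] [-0.005 -0.35   0.271]
[580.3 318.3  10.7] [ 13.182   2.265 -13.782] [-0.005 -0.35   0.271]
```

Emit:
jog_arm --rows '[1.4,0.25,0,-0.001,-0.044,0.034,0.5,1.4,0.25,-1,-0.001,-0.044,0.034,0.5,1.4,0.25,-1,-0.001,-0.044,0.034,0.5,1.4,0.25,-1,-0.001,-0.044,0.034,0.5,1.4,0.25,-1,-0.001,-0.044,0.034,0.5,1.4,0.25,-1,0,-0.044,0.034,0.5,1.4,0.25,-1.2,0,-0.044,0.034,0.5,1.4,0.25,-1.2,0,-0.042,0.033,0.5,0,0,-0.8,0,0,0,0.5,0,0,0,0,0,0,0.5,0,0,0,0,0,0,0.5,0,0,0,0,0,0,0.5]'

```text
clock: 12.65
eef_pos: [560.7, 315.9, 67.2]
eef_rot: [-3.141, -0.349, 0.121]
wrist_force: [0.7, 0.1, -0.5]
finger_gap: 66.6
finger_force: 20.0
```

```bash
python3 - <<'E'
from tgt import *
st(); p,d,m=snap("w7"); X,u,v=cloud(m,d)
P,R=tgt(np.array([545.0,313.07,16.2]),.1225,np.array([1.85,.83,-18.4]),1.5,1); print(P.round(1),*[g.round(3) for g in go(P,R)])
# timer in tool frame
s=manip.read_state(); L=(X-s["eef_pos"])@Ro.from_euler("xyz",s["eef_rot"]).as_matrix()
k=(abs(L[:,0])<40)&(abs(L[:,1])<33)&(L[:,2]>-42)&(L[:,2]<-28); T=L[k]
print("timer top z",np.percentile(T[:,2],[5,50,95]).round(1),"x max",np.percentile(T[:,0],[1,99.5]).round(1),"y",T[:,1].min(),T[:,1].max())
cv2.imwrite("pics/w7v.png",p)
E
```

```text
12.65 [560.7 315.9  67.2] [-3.1409 -0.3494  0.1208] J [ 0.516  0.453  1.647 -0.199  0.727  2.093] gap 66.6 ff 19.992029294371605 wf [ 0.7  0.1 -0.5]
[580.3 318.3  10.7] [ 1.958  0.22  -5.657] [-0.001  0.001  0.001]
timer top z [-37.3 -34.6 -32.4] x max [-23.1  33.2] y -32.90694731887743 32.997711112713944
```

View pics/w7v.png

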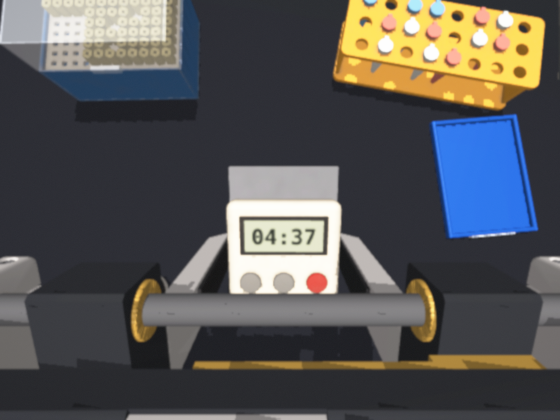

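The timer hangs square and centred over the stand (stand edges at columns 229 and 338, timer 228–341).

Emit:
jog_arm --rows '[0.5,0.06,-1.4,0,0,0,0.5,0.5,0.06,-1.4,0,0,0,0.5,0.5,0.05,-1.4,0,0,0,0.5,0.26,0.03,-0.8,0,0,0,0.5,0.1,0.02,-0.35,0,0,0,0.5,0.1,0,-0.3,0,0,0,0.5,0,0,0,0,0,0,0.5,0,0,0,0,0,0,0.5]'

```text
clock: 13.37
eef_pos: [580.3, 318.5, 10.3]
eef_rot: [-3.141, -0.35, 0.122]
wrist_force: [0.9, 0.5, -0.2]
finger_gap: 66.8
finger_force: 20.0
```

```bash
python3 - <<'E'
from tgt import *
st()
P,R=tgt(np.array([545.0,313.07,16.2]),.1225,np.array([1.85,.83,-18.4]),1,0.5); print(*[g.round(3) for g in go(P,R)])
E
```

```text
13.3667 [580.3 318.5  10.3] [-3.141  -0.3501  0.122 ] J [ 0.503  0.57   1.622 -0.216  0.633  2.105] gap 66.8 ff 19.99206374399364 wf [ 0.9  0.5 -0.2]
[-0.028 -0.029 -0.031] [-0.001  0.001  0.   ]
```

Release gently, let it slide to the lip, then back off along the face normal.

Emit:
jog_arm --rows '[-0.03,-0.02,-0.05,0,0,0,0.5,0,0,0,0,0,0,0.26,0,0,0,0,0,0,0.22,0,0,0,0,0,0,0.1,0,0,0,0,0,0,0,0,0,0,0,0,0,0,0,0,0,0,0,0,0,0,0,0,0,0,0,0,0,-0.35,-0.04,1,0,0,0,0,-0.7,-0.08,2,0,0,0,0,-1,-0.12,2.8,0,0,0,0,-1,-0.12,2.8,0,0,0,0,0,0,0,0,0,0,0,0,0,0,0,0,0,0]'

```text
invalid input
```

```bash
python3 - <<'E'
from tgt import *
st(); p,d,m=snap("w8"); X,u,v=cloud(m,d)
k=(np.hypot(X[:,0]-572,X[:,1]-316)<75)&(X[:,2]>12)&(X[:,2]<80); X=X[k]
P,R=tgt(np.array([545.0,313.07,16.0]),.1225,np.zeros(3),0,0); R=R.as_matrix()
ex,n=R[:,0],-R[:,2]; ey=np.cross(n,ex); L=(X-[545.0,313.07,16.2])@np.c_[ex,ey,n]
t=L[(L[:,2]>13)&(L[:,2]<24)]; print("top",np.median(t[:,2]),t.min(0).round(1),t.max(0).round(1)); print(cv2.minAreaRect(t[:,:2].astype(np.float32)))
s=L[(abs(L[:,2])<2)&(L[:,0]>66)]; print("face y",s[:,1].min(),s[:,1].max())
l=L[(L[:,0]<4)&(L[:,0]>-10)&(L[:,2]>4)&(L[:,2]<11)]; print("lip",l.min(0),l.max(0))
cv2.imwrite("pics/w8c.png",cv2.resize(p[120:330,170:400],None,fx=2.5,fy=2.5))
E
```

```text
13.3667 [580.3 318.5  10.3] [-3.141  -0.3501  0.122 ] J [ 0.503  0.57   1.622 -0.216  0.633  2.105] gap 66.8 ff 19.99206374399364 wf [ 0.9  0.5 -0.2]
top 17.158761636223673 [  6.5 -44.8  13. ] [65.  45.5 24. ]
((35.88740539550781, 0.37117767333984375), (90.35076904296875, 58.3354606628418), 89.6856460571289)
face y -45.052559804748284 45.27625046843491Traceback (most recent call last):
  File "<stdin>", line 8, in <module>
    return umr_minimum(a, axis, None, out, keepdims, initial, where)
ValueError: zero-size array to reduction operation minimum which has no identity
```

Emit:
jog_arm --rows '[-0.03,-0.02,-0.05,0,0,0,0.5,0,0,0,0,0,0,0.26,0,0,0,0,0,0,0.22,0,0,0,0,0,0,0.1,0,0,0,0,0,0,0,0,0,0,0,0,0,0,0,0,0,0,0,0,0,-0.35,-0.04,1,0,0,0,0,-0.7,-0.08,2,0,0,0,0,-1,-0.12,2.8,0,0,0,0,-1,-0.12,2.8,0,0,0,0,0,0,0,0,0,0,0,0,0,0,0,0,0,0]'

```text
clock: 14.5
eef_pos: [549.6, 315.0, 97.4]
eef_rot: [-3.14, -0.352, 0.122]
wrist_force: [-0.0, 0.9, 0.1]
finger_gap: 94.1
finger_force: 0.0
```

```bash
cat > chk.py <<'E'
from tgt import *
def chk(tag):
    st(); p,d,m=snap(tag); X,u,v=cloud(m,d)
    k=(np.hypot(X[:,0]-572,X[:,1]-316)<75)&(X[:,2]>12)&(X[:,2]<80); X=X[k]
    R=tgt(np.zeros(3),.1225,np.zeros(3),0,0)[1].as_matrix(); ex,n=R[:,0],-R[:,2]; ey=np.cross(n,ex)
    L=(X-[545.0,313.07,16.2])@np.c_[ex,ey,n]
    t=L[(L[:,2]>13)&(L[:,2]<24)&(abs(L[:,1])<44)]; print("top",np.median(t[:,2]),t.min(0).round(1),t.max(0).round(1)); print(cv2.minAreaRect(t[:,:2].astype(np.float32)))
    s=L[(abs(L[:,2])<2)&(L[:,0]>68)]; print("face y",s[:,1].min(),s[:,1].max())
    l=L[(L[:,0]<4)&(L[:,0]>-10)&(L[:,2]>4)&(L[:,2]<11)]
    if len(l): print("lip",l.min(0),l.max(0))
    return p
E
python3 - <<'E'
from chk import *
p=chk("w8"); cv2.imwrite("pics/w8c.png",cv2.resize(p[120:330,170:400],None,fx=2.5,fy=2.5))
E
```

```text
14.5 [549.6 315.   97.4] [-3.1399 -0.3524  0.1221] J [ 0.524  0.392  1.657 -0.192  0.776  2.088] gap 94.1 ff 0.0 wf [-0.   0.9  0.1]
top 16.522209777242356 [  1.3 -33.8  13. ] [64.3 33.6 21.1]
((32.768165588378906, -0.09832000732421875), (67.20586395263672, 63.10813903808594), 89.86784362792969)
face y -44.45076480900196 44.72833554379181
lip [ -3.12529646 -43.98045824   4.0726972 ] [ 0.68641965 44.52791792  9.84449688]
```

View pics/w8c.png

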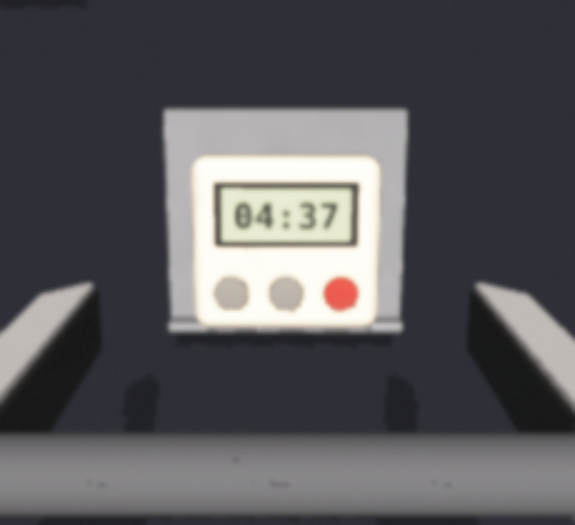

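The timer sits against the lip, centred (0.1 mm off) and square (0.1° off). Back to the pile.

Emit:
jog_arm --rows '[-0.5,-1.5,0.6,0,0.022,-0.017,0,-0.5,-3.2,0.6,0,0.022,-0.017,0,-0.5,-3.2,0.6,0,0.022,-0.017,0,-0.5,-3.2,0.6,0,0.022,-0.017,0,-0.5,-3.2,0.6,0,0.022,-0.017,0,-0.5,-3.2,0.6,0,0.022,-0.017,0,-0.5,-3.2,0.6,0,0.022,-0.017,0,-0.5,-3.2,0.4,0,0.022,-0.017,0,-0.5,-3.2,0,0,0.022,-0.017,0,-0.5,-3.2,0,0,0.022,-0.017,0,-0.5,-3.2,0,0,0.022,-0.017,0,-0.5,-3.2,0,0,0.022,-0.017,0,-0.5,-3.2,0,0,0.022,-0.017,0,-0.5,-3.2,0,0,0.022,-0.017,0,-0.5,-3.2,0,0,0.022,-0.017,0,-0.5,-3.2,0,0,0.022,-0.017,0,0,-1.0,0,0,0,0,0,0,0,0,0,0,0,0,0,0,0,0,0,0,0]'

```text
clock: 16.13
eef_pos: [469.1, -190.0, 140.1]
eef_rot: [3.137, 0.003, -0.152]
wrist_force: [0.6, 1.1, 0.4]
finger_gap: 94.2
finger_force: 0.0
```

```bash
python3 - <<'E'
from tgt import *
st(); p,d,m=snap("w9"); X,u,v=cloud(m,d); fingers(m,d)
print("adapt",layer(X,45,60,(470,-190),75)); print("adapt narrow",layer(X,50,55,(470,-190),75)); print("box",layer(X,17,27,(475,-190),90)); print("nub",layer(X,28,46,(470,-190),75))
print("lower",layer(X,30,60,(470,-190),75))
print("green",*rect(m,masks(p)["green"],7))
p7,d7,m7=load("w7"); print("blue w7",*rect(m7,masks(p7)["blue"],7))
p6,d6,m6=load("w6"); print("blue w6",*rect(m6,masks(p6)["blue"],7))
cv2.imwrite("pics/w9c.png",p)
E
```

```text
16.1333 [ 469.1 -190.   140.1] [ 3.1373e+00  2.9000e-03 -1.5230e-01] J [-0.454  0.246  1.697 -0.005  1.2    1.271] gap 94.2 ff 0.0 wf [0.6 1.1 0.4]
finger 1 [ -7.2  47.7 -60. ] [ 11.4  60.4 -20.9]
finger -1 [ -7. -58. -60.] [ 11.4 -45.4 -21.3]
adapt (np.int64(3244), array([ 462.1, -189. ,   48. ,   72. ,   77.2]), np.float64(52.1))
adapt narrow (np.int64(3127), array([ 462.4, -189. ,   47.5,   71.1,   77.7]), np.float64(52.1))
box (np.int64(2414), array([ 475.2, -194.4,  139.2,   44.8,   78.6]), np.float64(21.1))
nub (np.int64(112), array([ 465.1, -181.1,   44.5,   81.3,   63.1]), np.float64(37.4))
lower (np.int64(3338), array([ 458.8, -188.3,   48. ,   79. ,   77.4]), np.float64(52.1))
green [4.806e+02 1.000e-01 1.720e+02 6.370e+01] -1.542 [ 39 176] [196 253]
blue w7 [644.  138.  112.9  84.7] 0.207 [430 114] [537 238]
blue w6 [618.2 132.2  83.7  61.1] -1.365 [369   0] [462  60]
```

View pics/w9c.png

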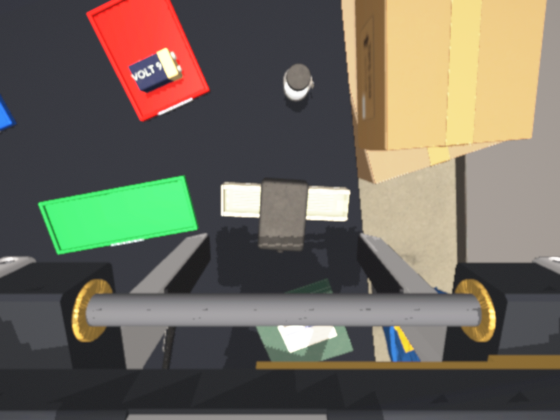

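```bash
python3 - <<'E'
from h import *
p,d,m=load("w9"); X,u,v=cloud(m,d)
for nm,k in (("right",(u>340)&(v<230)),("green box",(u>255)&(u<350)&(v>285)&(v<292)),("gb",(u>270)&(u<340)&(v>330)&(v<355))):
    Q=X[k]; print(nm,Q.min(0).round(),Q.max(0).round())
Q=X[(u>340)&(v<230)&(X[:,2]>60)]; print(len(Q), Q.min(0).round() if len(Q) else "", Q.max(0).round() if len(Q) else "")
E
```

```text
right [ 103. -826. -767.] [ 813. -252.   25.]
green box [ 340. -256.   -2.] [ 365. -139.   34.]
gb [ 277. -233.   31.] [ 321. -149.   35.]
0
```

Emit:
jog_arm --rows '[-0.43,0.12,-2,0.004,-0.003,-0.035,0,-0.43,0.13,-3,0,0,-0.035,0,0,0,-3,0,0,0,0,0,0,-3,0,0,0,0,0,0,-1.5,0,0,0,0,0,0,-0.8,0,0,0,0,0,0,0,0,0,0,0,0,0,0,0,0,0,0.7,0,0,0,0,0,0,0.7,0,0,0,0,0,0,0.7,0,0,0,0,0,0,0.7,0,0,0,0,0,0,0.7,0,0,0,0,0,0,0.7]' --newtons 35

```text
clock: 17.27
eef_pos: [460.8, -188.1, 8.4]
eef_rot: [3.141, -0.001, -0.222]
wrist_force: [-0.8, 0.5, 0.2]
finger_gap: 57.8
finger_force: 0.0
```

Emit:
jog_arm --rows '[0,0,0,0,0,0,0.7,0,0,0,0,0,0,0.7,0,0,0,0,0,0,0.7]'

```text
clock: 17.52
eef_pos: [460.8, -188.1, 8.2]
eef_rot: [3.141, -0.001, -0.222]
wrist_force: [-1.5, -0.3, 2.1]
finger_gap: 47.6
finger_force: 35.0
```

Emit:
jog_arm --rows '[0,0,0.5,0,0,0,0.7,0,0,1,0,0,0,0.7,0,0,3,0,0,0,0.7,0,0,3.3,0,0,0,0.7,1,1.8,0,0,0,0.036,0.7,1.5,2.7,0,0,0,0.036,0.7,1.6,2.9,0,0,0,0.036,0.7,1.6,2.9,0,0,0,0.036,0.7,1.6,2.9,0,0,0,0.036,0.7,1.6,2.9,0,0,0,0.036,0.7,1.6,2.9,0,0,0,0.036,0.7,1.6,2.9,0,0,0,0.036,0.7,1.6,2.9,0,0,0,0.036,0.7,1.6,2.9,0,0,0,0.036,0.7,1.5,2.7,0,0,0,0.036,0.7,1.1,2.3,0,0,0,0.033,0.7,0,0,0,0,0,0,0.7,0,0,0,0,0,0,0.7]'

```text
clock: 19.02
eef_pos: [639.6, 140.0, 86.2]
eef_rot: [3.141, -0.0, 0.209]
wrist_force: [-1.0, 0.1, -2.7]
finger_gap: 48.0
finger_force: 35.0
```

```bash
python3 - <<'E'
from tgt import *
st(); p,d,m=snap("w10"); X,u,v=cloud(m,d)
print("blue",*rect(m,masks(p)["blue"],7)); print("adapt",layer(X,120,143,(646,138),48))
E
```

```text
19.0167 [639.6 140.   86.2] [ 3.1409e+00 -2.0000e-04  2.0890e-01] J [ 1.600e-01  6.180e-01  1.295e+00 -1.000e-03  1.228e+00  1.522e+00] gap 48.0 ff 34.999237060546875 wf [-1.   0.1 -2.7]
blue [659.8 140.   82.3  80.2] -1.363 [243 149] [331 232]
adapt (np.int64(9063), array([648.6, 141. ,  56.9,  71.8,  11.5]), np.float64(130.1))
```

View pics/w10.png

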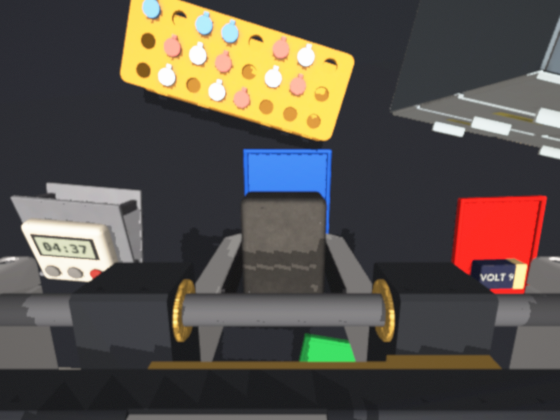

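The adaptor is square over the blue tray (tray columns 243–331, adaptor 243–325), so I lower it.

Emit:
jog_arm --rows '[0.43,-0.09,-1.5,0,0,0,0.7,0,0,-2.5,0,0,0,0.7,0,0,-2.5,0,0,0,0.7,0,0,-1.5,0,0,0,0.7,0,0,-0.8,0,0,0,0.7,0,0,-0.5,0,0,0,0.7,0,0,-0.3,0,0,0,0.7,0,0,0,0,0,0,0.7,0,0,0,0,0,0,0.7]'

```text
clock: 19.82
eef_pos: [644.5, 138.0, -9.0]
eef_rot: [3.141, -0.002, 0.207]
wrist_force: [0.4, 0.4, -1.6]
finger_gap: 47.3
finger_force: 35.0
```

Emit:
jog_arm --rows '[0,0,-0.15,0,0,0,0.7,0,0,0,0,0,0,0.7,0,0,0,0,0,0,0.3,0,0,0,0,0,0,0.3,0,0,0,0,0,0,0.3,0,0,0,0,0,0,0.3,0,0,1,0,0,0,0.3,0,0,3,0,0,0,0.3,0,0,4,0,0,0,0.1,0,0,4,0,0,0,0,0,0,1,0,0,0,0]'

```text
clock: 20.73
eef_pos: [646.3, 138.5, 126.6]
eef_rot: [3.14, -0.01, 0.207]
wrist_force: [1.1, 1.8, 1.9]
finger_gap: 82.5
finger_force: 0.0
```

Emit:
jog_arm --rows '[-1.24,-2.36,0,0,0,0.083,0,-1.24,-2.36,0,0,0,0.083,0,-1.24,-2.36,0,0,0,0.083,0,-1.24,-2.36,0,0,0,0.083,0,-1.24,-2.36,0,0,0,0.083,0,-1.24,-2.36,0,0,0,0.083,0,-1.24,-2.36,0,0,0,0.083,0,-1.24,-2.36,0,0,0,0.083,0,-1.24,-2.36,0,0,0,0.083,0,-1.24,-2.36,0,0,0,0.083,0,-1.24,-2.36,0,0,0,0.083,0,-1.24,-2.36,0,0,0,0.083,0,-1.24,-2.36,0,0,0,0.083,0,-1.24,-2.36,0,0,0,0.083,0,0,0,0,0,0,0,0,0,0,0,0,0,0,0]'

```text
clock: 22.07
eef_pos: [470.2, -193.1, 119.2]
eef_rot: [3.14, -0.0, 1.367]
wrist_force: [0.7, -0.6, 0.5]
finger_gap: 93.6
finger_force: 0.0
```

```bash
python3 - <<'E'
from tgt import *
st(); p,d,m=snap("w11"); X,u,v=cloud(m,d); fingers(m,d)
print("box",layer(X,17,27,(472,-193),90)); print("green",*rect(m,masks(p)["green"],7),"blue",*rect(m,masks(p)["blue"],7))
s=snap("side2","side"); Y,_,_=cloud(s[2],s[1]); print("adaptor",layer(Y,22,45,(645,138),60)); s=snap("scene2","scene"); Y,_,_=cloud(s[2],s[1]); print("adaptor",layer(Y,25,45,(645,138),60)); print("green scene",*rect(s[2],masks(s[0])["green"],7))
E
```

```text
22.0667 [ 470.2 -193.1  119.2] [ 3.1400e+00 -5.0000e-04  1.3665e+00] J [-4.620e-01  2.720e-01  1.716e+00  1.000e-03  1.152e+00 -2.580e-01] gap 93.6 ff 0.0 wf [ 0.7 -0.6  0.5]
finger 1 [ -9.3  47.3 -60. ] [  9.5  60.  -21.5]
finger -1 [ -9.5 -58.3 -60. ] [  9.1 -45.6 -21.5]
box (np.int64(4358), array([ 469.9, -192.3,  139.9,   34.1,   78.7]), np.float64(21.1))
green [511.2 -40.   73.2   3.9] -1.545 [281   0] [299  82] blue [ 291.9 -330.5   21.3    3.7] 0.772 [156 335] [164 348]
adaptor (np.int64(402), array([642.8, 136.1,  71.8,  52. ,  12.7]), np.float64(31.6))
adaptor (np.int64(397), array([642.4, 138.6,  73.1,  49.3,  13.8]), np.float64(31.6))
green scene [478.6   1.8 176.9  68.8] -1.542 [284 207] [347 253]
```

View pics/w11.png

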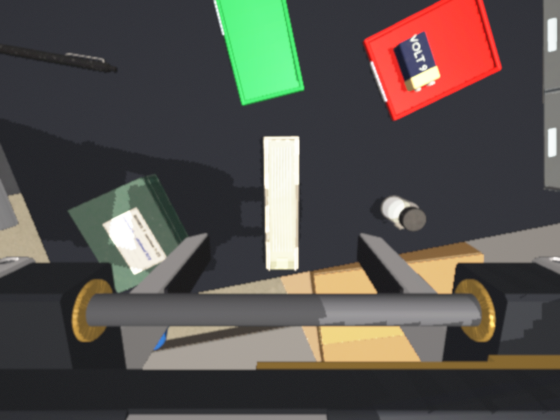

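Emit:
jog_arm --rows '[-0.12,0.1,-3,0,0,0.007,0,0,0,-4,0,0,0,0,0,0,-3.5,0,0,0,0,0,0,-1.8,0,0,0,0,0,0,-0.9,0,0,0,0,0,0,0,0,0,0,0,0,0,0,0,0,0,0.8,0,0,0,0,0,0,0.8,0,0,0,0,0,0,0.8,0,0,0,0,0,0,0.8,0,0,0,0,0,0,0.8,0,0,0,0,0,0,0.8,0,0,0,0,0,0,0.8,0,0,0,0,0,0,0.8]' --newtons 25

```text
clock: 23.38
eef_pos: [469.2, -191.3, -13.4]
eef_rot: [3.141, -0.001, 1.376]
wrist_force: [0.2, 0.6, -0.4]
finger_gap: 44.2
finger_force: 0.0
```

Emit:
jog_arm --rows '[0,0,0,0,0,0,0.8,0,0,0,0,0,0,0.8,0,0,0,0,0,0,0.8]'

```text
clock: 23.63
eef_pos: [469.2, -191.3, -13.5]
eef_rot: [3.141, -0.001, 1.376]
wrist_force: [-0.4, 0.8, 1.0]
finger_gap: 34.0
finger_force: 25.0
```

Emit:
jog_arm --rows '[0,0,0.5,0,0,0,0.8,0,0,1.5,0,0,0,0.8,0,0,3,0,0,0,0.8,0,0,1,0,0,0,0.8,0.1,1.5,0,0,0,0.025,0.8,0.12,2.5,0,0,0,0.025,0.8,0.12,2.5,0,0,0,0.025,0.8,0.12,2.5,0,0,0,0.025,0.8,0.12,2.5,0,0,0,0.025,0.8,0.12,2.5,0,0,0,0.025,0.8,0.12,2.5,0,0,0,0.025,0.8,0.12,1.7,0,0,0,0.025,0.8,0.1,1,0,0,0,0.024,0.8,0,0,0,0,0,0,0.8,0,0,0,0,0,0,0.8,0,0,0,0,0,0,0.8]'

```text
clock: 24.97
eef_pos: [479.6, -0.1, 46.5]
eef_rot: [3.141, -0.0, 1.599]
wrist_force: [-0.9, -0.3, -1.0]
finger_gap: 33.5
finger_force: 25.0
```

```bash
python3 - <<'E'
from tgt import *
st(); p,d,m=snap("w12"); X,u,v=cloud(m,d)
print("box",layer(X,70,90,(480,1),90)); g=masks(p)["green"]; print("green",*rect(m,g,7))
E
```

```text
24.9667 [ 4.796e+02 -1.000e-01  4.650e+01] [ 3.1411e+00 -5.0000e-04  1.5991e+00] J [-7.700e-02  3.150e-01  1.855e+00  1.000e-03  9.710e-01 -1.060e-01] gap 33.5 ff 24.99760150909424 wf [-0.9 -0.3 -1. ]
box (np.int64(11281), array([480.6,  -1.2,  57.6, 139.6,   1.8]), np.float64(81.1))
green [479.4  38.5  96.7  63.1] -1.531 [242 113] [322 232]
```

View pics/w12.png

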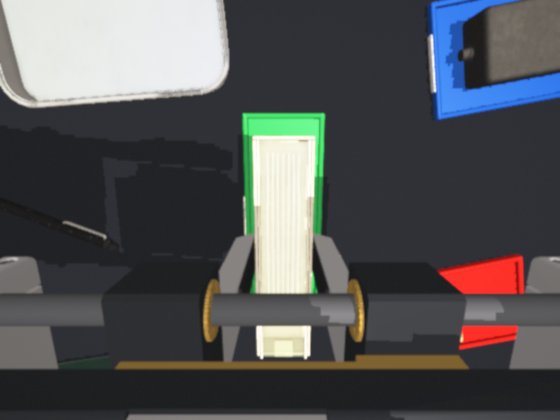

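The box is centred and square over the green tray (tray columns 243–323, box 252–316), and the adaptor lies in the blue tray. Lower and release.

Emit:
jog_arm --rows '[0,0.15,-2,0,0,0,0.8,0,0,-2,0,0,0,0.8,0,0,-0.9,0,0,0,0.8,0,0,-0.5,0,0,0,0.8,0,0,-0.28,0,0,0,0.8,0,0,0,0,0,0,0.8,0,0,0,0,0,0,0.8,0,0,0,0,0,0,0.5,0,0,0,0,0,0,0.5,0,0,0,0,0,0,0.5,0,0,0,0,0,0,0.5,0,0,1,0,0,0,0.5,0,0,3,0,0,0,0.4,0,0,4,0,0,0,0.4,0,0,4,0,0,0,0.4,0,0,4,0,0,0,0.4,0,0,2,0,0,0,0.4,0,0,0,0,0,0,0.4,0,0,0,0,0,0,0.4]'

```text
clock: 26.6
eef_pos: [479.8, 2.2, 171.0]
eef_rot: [3.139, -0.0, 1.6]
wrist_force: [-0.2, 0.1, -0.8]
finger_gap: 56.1
finger_force: 0.0
```

```bash
python3 - <<'E'
from tgt import *
st(); p,d,m=snap("w13"); X,u,v=cloud(m,d)
print("box",layer(X,17,32,(480,0),90)); print("vial",layer(X,48,62,(589,-222),40)); print("batt",layer(X,12,30,(623,-84),40)); print("adapt",layer(X,25,40,(645,138),60)); print("green",*rect(m,masks(p)["green"],7))
ps,ds,ms=snap("side3","side"); cv2.imwrite("pics/side3c.png",cv2.resize(ps[130:370,200:400],None,fx=2.5,fy=2.5))
E
```

```text
26.6 [479.8   2.2 171. ] [ 3.1386e+00 -4.0000e-04  1.6004e+00] J [-7.200e-02  1.530e-01  1.733e+00  1.000e-03  1.253e+00 -1.020e-01] gap 56.1 ff 0.0 wf [-0.2  0.1 -0.8]
box (np.int64(3275), array([481.4,   0.6,  34. , 139.3,   1.6]), np.float64(24.1))
vial (np.int64(0), array([0., 0., 0., 0., 0.]), np.float64(nan))
batt (np.int64(456), array([623.5, -81.7,  26.5,  44.7,  13.5]), np.float64(20.2))
adapt (np.int64(3297), array([644.9, 138. ,  72.6,  48.1,  12.1]), np.float64(33.2))
green [480.8 -14.6 136.8  63.7] -1.542 [257 153] [308 259]
  return _methods._mean(a, axis=axis, dtype=dtype,
  ret = ret.dtype.type(ret / rcount)
```

View pics/side3c.png

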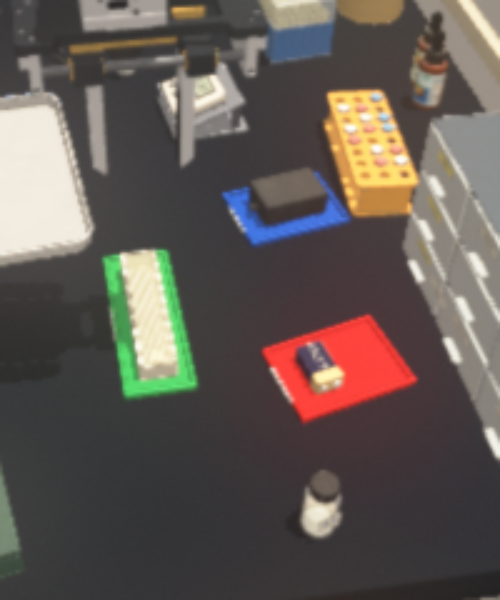

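The battery (320,365), timer (195,95), adaptor (288,195) and box (150,315) are all in place, and the vial (322,503) is standing untouched.

```bash
python3 -c "
from cell import manip
print(manip.sign_off())"
```

```text
the job is handed in; nothing more can be done
None
```

The job is handed in at about 27 s of robot time: the battery, timer, adaptor and capillary box were each placed where asked and in that order, the last camera check showed all four in place, and the vial was not touched.

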